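# Pack the mosquito inspector's two kits

### The job

Make up the two mosquito-inspection kits in the white baskets. The sampling kit, in the basket with one divider, takes the torch lying down in the long compartment and the tall sample jar standing in the short one; the trap kit, in the basket with two dividers, takes the tape roll lying flat in the largest compartment, the black trap cup standing mouth up in the middle one and the squat bait tub standing in the smallest. Leave both baskets standing on the table, and do not disturb the water bottle or the film carton.

Things in the scene. Friction and masses are not known exactly. Their poses are not given: they have to be found in the camera images.
- sampling_basket: Sampling-kit basket (ONE divider). Loose white slatted basket, 276 (x) x 102 (y) x 38 mm, rim bead 4 mm proud, walls and floor 3 mm, 0.35 kg. Origin: centre of underside; x lengthwise. Dividers 35 mm high, 3 mm thick. Long compartment x -135 to +55 mm (centre -40), for the torch; short one +58 to +135 (centre +96.5), for the jar.
- trap_basket: Trap-kit basket (TWO dividers). Loose white slatted basket, 276 (x) x 102 (y) x 38 mm, rim bead 4 mm proud, walls and floor 3 mm, 0.35 kg. Origin: centre of underside; x lengthwise. Dividers 35 mm high, 3 mm thick. Largest compartment x -135 to -23 mm (centre -79), for the tape; middle -20 to +60 (centre +20), for the cup; smallest +63 to +135 (centre +99), for the tub.
- torch: Dark torch lying down, 136 mm long. Round barrel 26 mm thick (x -48 to +32 mm) to grip; hexagonal head (x +32 to +68) and tail (-68 to -48), 34 mm across flats, keep it from rolling. Origin on its axis at mid-length, about its centre of mass, 17 mm above what it lies on; x along it to the head; y, z turn with it. About 0.14 kg.
- sample_jar: Tall slim sample jar with a white screw lid, standing: 40 mm in diameter, 82 mm high (lid the top 16 mm), paper label. Origin: centre of its underside, z up. About 70 g.
- bait_tub: Squat white tub (bait tablets) with a white screw lid, standing: 54 mm in diameter, 60 mm high (lid the top 14 mm), paper label. Origin: centre of its underside, z up. About 120 g.
- trap_cup: Open black plastic mosquito-trap cup standing mouth up: 75 mm high, 65 mm in diameter at the rim tapering to 56 mm at the foot, wall 3 mm. Origin: centre of its underside, z up. 60 g.
- tape_roll: Part-used roll of grey insulating tape lying flat: 54 mm outside, 36 mm hole, 19 mm high. Origin: centre of its underside, z up. 60 g.
- water_bottle: Bystander: clear drinking-water bottle with a violet cap, standing at the far side of the table, 64 mm in diameter, 180 mm high. Origin: centre of its underside.
- film_carton: Bystander: long green carton of kitchen film lying at the far side of the table, 52 (x) x 300 (y) x 52 mm high. Origin: centre of its underside.
Things that resemble listed ones, but are neither listed nor needed, are in the scene too. Of the things shaped like the torch, the dark steel one is meant.

How it is judged:
By the outcome, as a careful person would: the job done as asked, in the order asked, and still so for the second after the job is handed in, with the robot touching nothing.
It also fails if it takes over 112 s, if anything falls off the work surface, if the arm or the gripper's body presses on something with over 40 N, if the wrist force passes 120 N, or if a joint passes its speed limit or range.

### The arm

A 6-joint arm with a two-finger parallel gripper is mounted at the origin on the work surface. World frame = base frame: x ahead of the robot, y to its left, z up, the work surface at z = 0. Lengths are in m, angles in degrees, forces in N, time in s.
With the tool pointing down it reaches from about 0.275 to 1 m from the base axis. Payload 8.4 kg.
Tool frame: the origin (TCP) lies at the very end of the fingers, on their centre line; the grasp point (between the pads) lies 19 mm behind it (bot.pinch_z is the distance from the TCP to the grasp point, in m); z points along the fingers, y is the line along which they close (so a half turn about z gives the same grasp; the last joint's range is limited). The gripper opens to 85 mm and grips with 20 to 120 N. Pads are 22 mm wide; open, the fingers measure 114 mm over their backs; the gripper's body (76 mm by 85 mm) begins 54 mm behind the grasp point. The pads swing forward as they close: fully open they stand 13 mm farther back than shut.
Start: joints at [63.404, 20.225, 93.587, -0, 66.188, -0.138], TCP at [0.278, 0.56, 0.231] pointing down, gripper open.
Joint ranges: [-150.9, 150.9], [-52.94, 120.26], [3.33, 152.33], [-74.26, 254.26], [0, 154.13], [-172.89, 172.89]. Speed limits (degrees/s): [127.2, 127.2, 159.86, 180, 180, 180].

### API

Orientations are given as [roll, pitch, yaw] about the fixed x, y, z axes, in that order (R = Rz(yaw) Ry(pitch) Rx(roll)).
In Python, from plant import bot gives the robot as it stands.
- The arm moves only by the shell command python3 -m jog 'ROWS'. ROWS is rows parted by semicolons, their numbers by spaces, 1 to 20 of them, each of 7 numbers: dx, dy, dz in m, then a rotation vector rx, ry, rz in degrees, then the opening from 0.0 (shut) to 1.0 (fully open); each row is the pose to reach, as a shift and turn from the pose commanded when the command began, along the tool's axes at that moment; what a row does not reach only later rows make up. A row lasts 1/8 s, in which the tool goes at most 0.0625 m and 10.7 degrees, less where a joint would pass 70% of its speed; a pose out of reach is approached as far as the arm can. The fingers move at their own pace and stop on an object; the grip force is fixed at half the most. Time passes only in rows, so rows that do not move let the fingers close. It prints the time, the measured TCP pose, the force, the opening and the grip force at its end.
- bot.read_state(): the state, without advancing time (a new reading comes with each control period).
- bot.grab_frame(name): name is "side" or "top"; returns a dict with "img" (400x640x3 uint8, blue, green, red), "vertical_fov" (degrees; the focal length in pixels is half the picture's height over the tangent of half this angle, whatever the lens; pixels are square), "cx", "cy" (the principal point, pixels), "rvec" (rotation vector, rad) and "tvec" (3), from world to camera coordinates, as OpenCV has them. Camera axes: x right, y down, z forward; pixel columns grow to the right and rows downward; lengths in m; the calibration is good to about 2 mm. A picture is of the moment at which its call begins. There is no depth.
- bot.close_job(): hands the job in; it is judged then, once.
The state is a dict: "clock": time; "joint_pos": joint angles; "joint_vel": joint speeds; "effort": joint torques, N m; "tool_pos": TCP position; "orientation": TCP orientation; "force": force on the tool from outside, world axes, zero at the start; "moment": the same for the moment, N m; "width": opening from 0.0 (shut) to 1.0 (fully open); "gripper_force": force on a finger pad.
Only numpy, scipy, OpenCV 4.12 (cv2) and the standard library are available. Lean on these libraries where they do the work, as an engineer would, in place of code of your own. Each camera call takes 0.05 s, during which the arm holds its last target. There are 200 camera calls.

## Working session

There is one attempt and no reset: what is moved stays moved. The work goes in short steps, Python scripts to look and compute and a shell command to move; the robot and the scene stay as the last step left them, time stands still between calls to the robot, and variables do not carry over. Pictures are saved under pics/ and viewed, at most 14 in all, crops included, and the job is handed in when it is done.

```bash
ls; mkdir -p pics
python3 - <<'E'
from plant import bot
import cv2
s=bot.read_state();print(s)
for n in("side","top"):
    f=bot.grab_frame(n);cv2.imwrite(f"pics/{n}0.png",f["img"]);print({k:v for k,v in f.items() if k!="img"})
E
```

```text
pics
{'clock': 0.0, 'joint_pos': array([ 6.34030102e+01,  2.02637890e+01,  9.36310117e+01, -9.58962582e-04,
        6.61880620e+01, -1.37407973e-01]), 'joint_vel': array([ 0.02632585, -0.0977019 , -0.03226759,  0.06485362, -0.03200343,
       -0.05656545]), 'effort': array([ 1.47602783e-03, -6.05251193e+01, -3.42070985e+01,  9.11422353e-05,
        9.21582221e-03,  8.54442874e-06]), 'tool_pos': array([0.27825951, 0.55908297, 0.23053304]), 'orientation': array([-1.79917135e+02,  6.78045171e-04,  1.53540806e+02]), 'force': array([-0.18549532,  0.60680462, -1.13645711]), 'moment': array([ 0.00193556, -0.00512267,  0.03778392]), 'gripper_force': 0.0, 'width': 1.000449025622885}
{'vertical_fov': 48.333438571297926, 'cx': 313.55285986007164, 'cy': 194.91299270248123, 'rvec': array([ 2.30808028, -0.4459999 ,  0.18105666]), 'tvec': array([-0.58883099,  0.20612577,  1.34783869])}
{'vertical_fov': 52.15174018204258, 'cx': 321.2755371818723, 'cy': 199.12307010097842, 'rvec': array([ 2.17870553, -2.16755182,  0.10402141]), 'tvec': array([0.0105906 , 0.63719019, 1.33100944])}
```

View pics/side0.png

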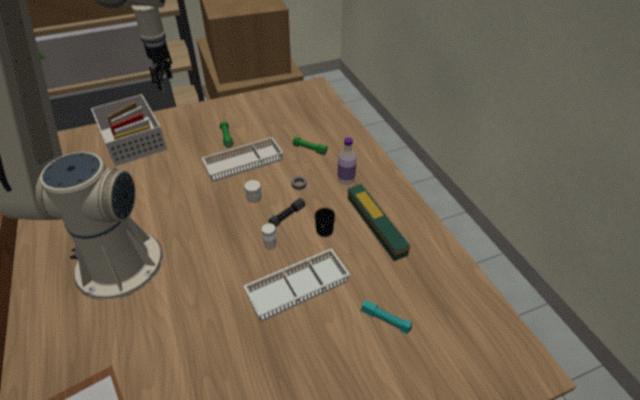

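View pics/top0.png

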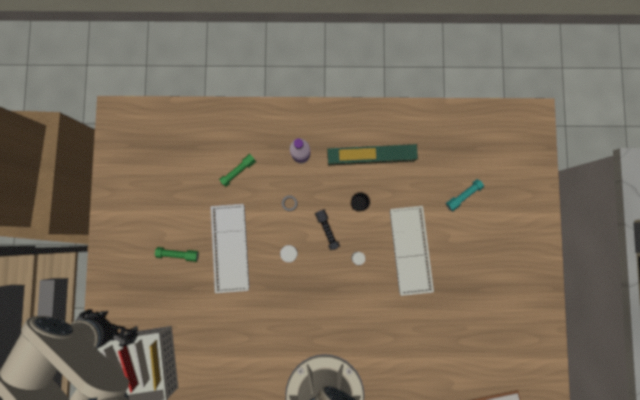

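The side view shows the left basket, at (243,158), with one divider and the near basket, at (297,283), with two. The steel torch is at (287,212), the jar at (269,235), the tub at (253,190), the cup at (325,222) and the tape at (299,183). In the top view the same things lie at roughly (230,249), (411,250), (328,230), (359,258), (289,254), (360,202) and (290,203).

```bash
cat > h.py <<'E'
import cv2,numpy as np
from plant import bot
from scipy.spatial.transform import Rotation as R
def cam(f):
    fl=200/np.tan(np.radians(f["vertical_fov"]/2))
    K=np.array([[fl,0,f["cx"]],[0,fl,f["cy"]],[0,0,1]]);return K,cv2.Rodrigues(f["rvec"])[0],f["tvec"]
def ray(f,uv,z):
    K,Rm,t=cam(f);c=-Rm.T@t;d=Rm.T@np.linalg.inv(K)@[uv[0],uv[1],1]
    return c+d*(z-c[2])/d[2]
def proj(f,P):
    K,Rm,t=cam(f);return cv2.projectPoints(np.float64(P).reshape(-1,1,3),f["rvec"],f["tvec"],K,None)[0].reshape(-1,2)
def toolshift(P,tcp=None):
    s=bot.read_state();r=R.from_euler('xyz',s["orientation"],degrees=True)
    return r.inv().apply(np.array(P)-s["tool_pos"])
E
python3 - <<'E'
from h import *
a=cv2.imread("pics/top0.png")[120:310,150:490];cv2.imwrite("pics/topc.png",cv2.resize(a,(800,447),interpolation=cv2.INTER_CUBIC))
b=cv2.imread("pics/side0.png")[125:325,195:430];cv2.imwrite("pics/sidec.png",cv2.resize(b,(705,600),interpolation=cv2.INTER_CUBIC))
E
```

```text
(no output)
```

View pics/topc.png

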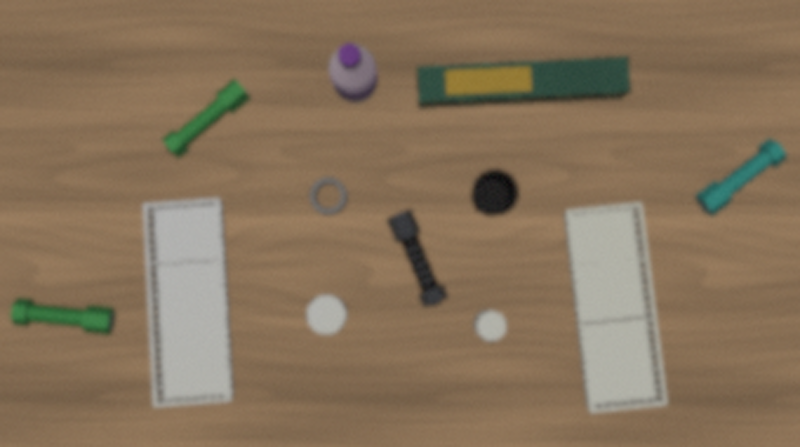

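View pics/sidec.png

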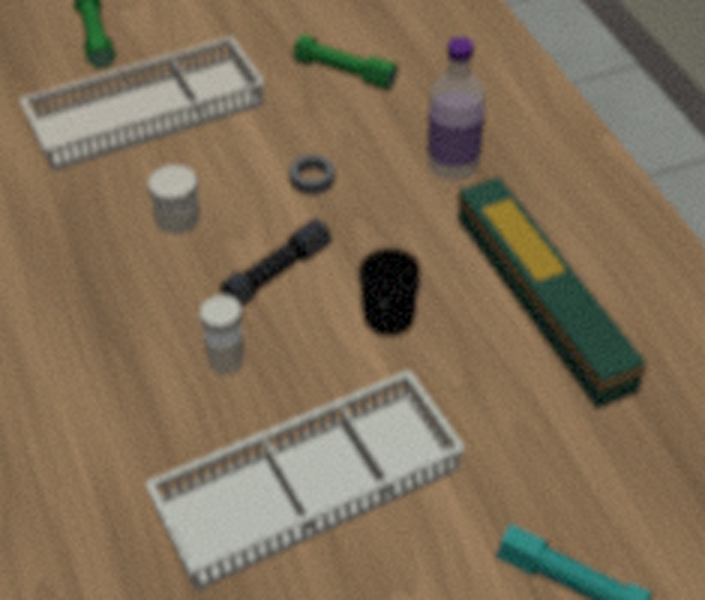

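In the crops, both baskets have their short or small compartments toward +x, which is up in the top view. The dividers are at top-crop row 262 for sampling and rows 265 and 321 for trap. The torch head is the upper end, at (403,226). Next I measure.

```bash
cat > meas.py <<'E'
from h import *
f=bot.grab_frame("top");g=bot.grab_frame("side")
def blob(f,box,fn):
    u0,v0,u1,v1=box;im=cv2.GaussianBlur(f["img"],(3,3),0)[v0:v1,u0:u1]
    h=cv2.cvtColor(im,cv2.COLOR_BGR2HSV).astype(int);m=fn(h[...,0],h[...,1],h[...,2]).astype(np.uint8)
    c=max(cv2.findContours(m,cv2.RETR_EXTERNAL,cv2.CHAIN_APPROX_NONE)[0],key=cv2.contourArea)
    return c.reshape(-1,2).astype(np.float32)+[u0,v0]
white=lambda h,s,v:(s<60)&(v>120)
grey=lambda h,s,v:(s<75)
dark=lambda h,s,v:(v<75)
def w(f,c,z): return np.array([ray(f,p,z)[:2] for p in c])
def cen(f,box,fn,z,n):
    c=blob(f,box,fn);W=w(f,c,z).astype(np.float32);(x,y),(a,b),t=cv2.minAreaRect(W)
    print(n,np.round([x,y,a,b,t],4));return W
for n,b in(("samp",(200,195,260,300)),("trap",(380,195,445,305))):
    W=cen(f,b,white,.038,n)
cen(f,(275,240,303,268),white,.060,"tub top");cen(f,(348,247,372,270),white,.082,"jar top")
cen(f,(345,188,376,216),dark,.075,"cup top");cen(f,(275,192,305,216),grey,.019,"tape top")
cen(f,(310,203,345,255),dark,.02,"torch top");cen(g,(265,195,308,228),dark,.02,"torch side")
cen(g,(286,172,312,195),grey,.015,"tape side")
K,Rm,t=cam(f);print("cams",-Rm.T@t);K,Rm,t=cam(g);print(-Rm.T@t)
E
python3 meas.py
```

```text
samp [0.4755 0.3141 0.287  0.1152 4.6219]
trap [ 0.4713 -0.2806  0.2858  0.1143  6.4136]
tub top [0.4581 0.1185 0.0542 0.0548 0.2904]
jar top [ 4.46700e-01 -1.03900e-01  4.43000e-02  4.25000e-02  4.48517e+01]
cup top [ 0.6259 -0.1108  0.0549  0.0581  0.2953]
tape top [0.6246 0.1221 0.054  0.0537 0.6138]
torch top [ 5.35700e-01 -6.40000e-03  1.31400e-01  3.14000e-02  2.34206e+01]
torch side [ 5.39700e-01 -7.90000e-03  1.43300e-01  3.80000e-02  2.27511e+01]
tape side [6.23500e-01 1.17900e-01 6.79000e-02 5.34000e-02 6.79223e+01]
cams [0.50813372 0.01456398 1.38538718]
[ 0.24784584 -0.98291284  1.08551079]
```

```bash
cat > go.py <<'E'
import sys
from h import *
x,y,z,psi=map(float,sys.argv[1:5])
s=bot.read_state();r=R.from_euler('xyz',s["orientation"],degrees=True)
d=r.inv().apply(np.array([x,y,z])-s["tool_pos"]);rv=(r.inv()*R.from_euler('xyz',[180,0,psi],degrees=True)).as_rotvec(degrees=True)
n=max(np.linalg.norm(d)/.0625,np.linalg.norm(rv)/10.7)
print(np.round(d,4),np.round(rv,1),"rows",round(n,1),"t",s["clock"])
E
python3 go.py .537 -.007 .12 203
python3 - <<'E'
import re
src=open('meas.py').read().split('for n,b in')[0];exec(src)
for t in(75,90,105):
    d=lambda h,s,v:(v<t)
    cen(f,(340,183,380,220),d,.075,t);cen(g,(310,203,340,240),d,.04,t)
# basket rim edges -> yaw
for n,b in(("samp",(200,195,260,300)),("trap",(380,195,445,305))):
    W=w(f,blob(f,b,white),.038)
    k=[W[np.argmax(W@np.array(q))] for q in((1,1),(1,-1),(-1,-1),(-1,1))];print(n,np.round(k,3).tolist(),[round(float(np.degrees(np.arctan2(*(k[i]-k[j])[::-1]))),1) for i,j in((0,3),(1,2))])
E
```

```text
[-0.4839 -0.3916  0.1112] [ -0.   -0.  -49.5] rows 10.1 t 0.2
75 [ 0.6259 -0.1108  0.0549  0.0581  0.2953]
75 [ 6.27900e-01 -1.10500e-01  1.19500e-01  6.11000e-02  6.79997e+01]
90 [ 6.27500e-01 -1.10800e-01  5.80000e-02  5.84000e-02  8.98964e+01]
90 [ 6.2640e-01 -1.0990e-01  1.1950e-01  6.4500e-02  6.7966e+01]
105 [ 0.6259 -0.1108  0.0614  0.0645  0.295 ]
105 [ 6.28000e-01 -1.10200e-01  1.28100e-01  6.74000e-02  6.82095e+01]
samp [[0.612, 0.378], [0.616, 0.269], [0.339, 0.253], [0.335, 0.36]] [3.8, 3.3]
trap [[0.605, -0.213], [0.615, -0.319], [0.339, -0.35], [0.329, -0.243]] [6.1, 6.3]
```

```bash
python3 -m jog '-0.484 -0.392 0.111 0 0 -49.5 1;-0.484 -0.392 0.111 0 0 -49.5 1;-0.484 -0.392 0.111 0 0 -49.5 1;-0.484 -0.392 0.111 0 0 -49.5 1;-0.484 -0.392 0.111 0 0 -49.5 1;-0.484 -0.392 0.111 0 0 -49.5 1;-0.484 -0.392 0.111 0 0 -49.5 1;-0.484 -0.392 0.111 0 0 -49.5 1;-0.484 -0.392 0.111 0 0 -49.5 1;-0.484 -0.392 0.111 0 0 -49.5 1;-0.484 -0.392 0.111 0 0 -49.5 1;-0.484 -0.392 0.111 0 0 -49.5 1'; python3 go.py .537 -.007 .005 203.3
python3 - <<'E'
from h import *
cv2.imwrite("pics/t1.png",cv2.resize(bot.grab_frame("side")["img"][150:290,210:350],(560,560)))
E
```

```text
clock: 1.8
tool_pos: [0.5371, -0.0076, 0.12]
orientation: [180.0, -0.0, -157.1]
force: [0.3, 0.6, 1.0]
width: 0.998
gripper_force: 0.0
[-0.0002  0.0005  0.115 ] [ 0.  -0.  -0.4] rows 1.8 t 1.8
```

View pics/t1.png

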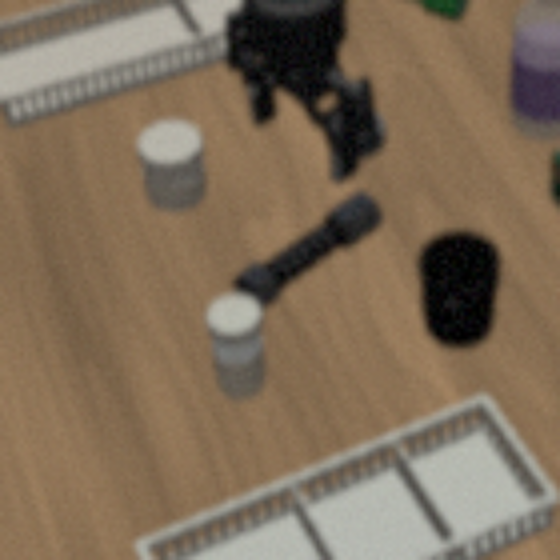

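The gripper, at (310,90) in the crop, is above the torch, at (310,245), with its fingers across the axis. I descend and close.

```bash
python3 -m jog '0 0 .06 0 0 0 1;0 0 .1 0 0 0 1;0 0 .115 0 0 0 1;0 0 .115 0 0 0 .8;0 0 .115 0 0 0 0;0 0 .115 0 0 0 0;0 0 .115 0 0 0 0;0 0 .115 0 0 0 0;0 0 .115 0 0 0 0;0 0 .115 0 0 0 0'; python3 go.py .537 -.007 .15 203.5
```

```text
clock: 3.1
tool_pos: [0.538, -0.007, 0.0068]
orientation: [-180.0, 0.1, -157.0]
force: [-1.5, 1.7, 9.7]
width: 0.28
gripper_force: 58.5
[ 0.0007  0.0003 -0.1432] [-0.   0.1 -0.5] rows 2.3 t 3.1
```

```bash
python3 -m jog '0 0 -.06 0 0 0 0;0 0 -.11 0 0 0 0;0 0 -.11 0 0 0 0'; python3 go.py .4355 .313 .11 183.5
```

```text
clock: 3.48
tool_pos: [0.54, -0.0072, 0.1195]
orientation: [-179.8, 0.4, -157.0]
force: [-0.3, -0.3, -2.2]
width: 0.279
gripper_force: 60.3
[-0.029   0.3356  0.0086] [-0.1  0.4 19.5] rows 5.4 t 3.475
```

```bash
python3 -m jog '-.029 .336 .008 0 0 19.5 0;-.029 .336 .008 0 0 19.5 0;-.029 .336 .008 0 0 19.5 0;-.029 .336 .008 0 0 19.5 0;-.029 .336 .008 0 0 19.5 0;-.029 .336 .008 0 0 19.5 0;-.029 .336 .008 0 0 19.5 0;-.029 .336 .008 0 0 19.5 0'; python3 go.py .4355 .313 .013 183.5
python3 - <<'E'
from h import *
a=bot.grab_frame("side")["img"][110:210,180:300];b=bot.grab_frame("top")["img"][190:310,190:310]
cv2.imwrite("pics/t2.png",np.hstack([cv2.resize(a,(400,400)),cv2.resize(b,(400,400))]))
E
```

```text
clock: 4.47
tool_pos: [0.4318, 0.3126, 0.1065]
orientation: [-179.9, -0.1, -176.4]
force: [-0.3, -0.4, -1.6]
width: 0.284
gripper_force: 60.2
[-0.0038  0.0002  0.0935] [-0.1 -0.1  0.1] rows 1.5 t 4.475
```

View pics/t2.png

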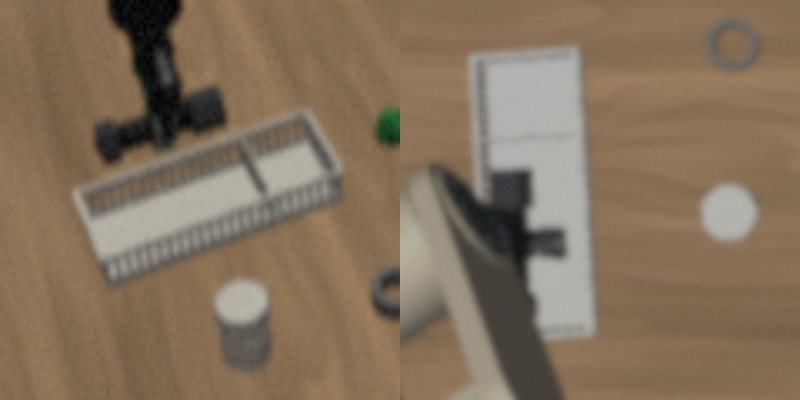

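The torch is held level over the long compartment and parallel to the basket. I lower it, open partly and rise.

```bash
python3 -m jog '-.002 0 .05 0 0 0 0;-.002 0 .085 0 0 0 0;-.002 0 .094 0 0 0 0;-.002 0 .094 0 0 0 0'; python3 -m jog '0 0 .001 0 0 0 .5;0 0 .001 0 0 0 .5;0 0 .001 0 0 0 .5;0 0 -.06 0 0 0 .5;0 0 -.12 0 0 0 .9;0 0 -.15 0 0 0 .9'; python3 go.py .4465 -.104 .14 183.5
```

```text
clock: 5.08
tool_pos: [0.4346, 0.313, 0.0134]
orientation: [-180.0, -0.0, -176.5]
force: [0.8, 0.8, -1.8]
width: 0.281
gripper_force: 60.3
clock: 5.82
tool_pos: [0.4354, 0.3145, 0.167]
orientation: [179.9, 0.2, -176.5]
force: [0.9, 0.8, -1.1]
width: 0.889
gripper_force: 0.0
[ 0.0149 -0.4184  0.0259] [0.1 0.2 0. ] rows 6.7 t 5.825
```

```bash
python3 -m jog '.015 -.418 .026 0 0 0 1;.015 -.418 .026 0 0 0 1;.015 -.418 .026 0 0 0 1;.015 -.418 .026 0 0 0 1;.015 -.418 .026 0 0 0 1;.015 -.418 .026 0 0 0 1;.015 -.418 .026 0 0 0 1;.015 -.418 .026 0 0 0 1;.015 -.418 .026 0 0 0 1;.015 -.418 .026 0 0 0 1'; python3 go.py .4465 -.104 .04 183.5
python3 - <<'E'
from h import *
a=bot.grab_frame("side")["img"];b=bot.grab_frame("top")["img"][190:310,190:310]
cv2.imwrite("pics/t3.png",np.hstack([cv2.resize(a[180:280,210:310],(300,300)),cv2.resize(b,(300,300))]))
E
```

```text
clock: 7.08
tool_pos: [0.4451, -0.1035, 0.1374]
orientation: [180.0, 0.0, -176.4]
force: [0.3, -0.3, 0.4]
width: 1.001
gripper_force: 0.0
[-0.0013 -0.0006  0.0974] [0.  0.  0.1] rows 1.6 t 7.075
```

View pics/t3.png

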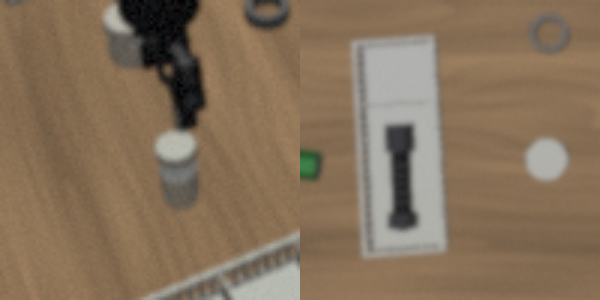

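The torch, at (401,180) in the right pane, lies in the long compartment, and the gripper is over the jar. I grasp the jar and lift it.

```bash
python3 -m jog '-.001 0 .055 0 0 0 1;-.001 0 .097 0 0 0 1;-.001 0 .097 0 0 0 1;-.001 0 .097 0 0 0 0;-.001 0 .097 0 0 0 0;-.001 0 .097 0 0 0 0;-.001 0 .097 0 0 0 0;-.001 0 .097 0 0 0 0;-.001 0 .097 0 0 0 0'; python3 -m jog '0 0 -.06 0 0 0 0;0 0 -.12 0 0 0 0;0 0 -.12 0 0 0 0'; python3 go.py .572 .3215 .16 183.5
```

```text
clock: 8.3
tool_pos: [0.4475, -0.1047, 0.0419]
orientation: [-180.0, 0.2, -176.5]
force: [-0.6, 0.3, 9.8]
width: 0.446
gripper_force: 58.9
clock: 8.68
tool_pos: [0.4494, -0.1053, 0.1654]
orientation: [-179.8, 0.5, -176.5]
force: [-0.8, -0.0, -1.2]
width: 0.451
gripper_force: 60.5
[-0.1487  0.4184  0.0056] [-0.2  0.5  0. ] rows 7.1 t 8.675
```

```bash
python3 -m jog '-.148 .418 0 0 0 0 0;-.148 .418 0 0 0 0 0;-.148 .418 0 0 0 0 0;-.148 .418 0 0 0 0 0;-.148 .418 0 0 0 0 0;-.148 .418 0 0 0 0 0;-.148 .418 0 0 0 0 0;-.148 .418 0 0 0 0 0;-.148 .418 0 0 0 0 0;-.148 .418 0 0 0 0 0'; python3 go.py .572 .3215 .047 183.5
```

```text
clock: 9.93
tool_pos: [0.5675, 0.3204, 0.16]
orientation: [-180.0, -0.1, -176.5]
force: [-0.3, -0.4, -0.1]
width: 0.447
gripper_force: 60.6
[-0.0046  0.0009  0.113 ] [-0.  -0.1 -0. ] rows 1.8 t 9.925
```

```bash
python3 -m jog '-.004 .001 .06 0 0 0 0;-.004 .001 .105 0 0 0 0;-.004 .001 .112 0 0 0 0;-.004 .001 .112 0 0 0 0'; python3 -m jog '0 0 0 0 0 0 .7;0 0 0 0 0 0 .7;0 0 0 0 0 0 .7;0 0 -.06 0 0 0 .8;0 0 -.11 0 0 0 1;0 0 -.13 0 0 0 1'; python3 go.py .6245 .121 .12 96
python3 - <<'E'
from h import *
exec(open('meas.py').read().split('for n,b in')[0].split('\n',2)[2]) if 0 else None
E
```

```text
clock: 10.42
tool_pos: [0.5724, 0.3226, 0.0492]
orientation: [180.0, 0.0, -176.5]
force: [0.2, -0.4, -0.1]
width: 0.451
gripper_force: 60.7
clock: 11.18
tool_pos: [0.5734, 0.324, 0.1821]
orientation: [179.9, 0.3, -176.5]
force: [-0.1, -0.1, -0.7]
width: 0.998
gripper_force: 0.0
[-0.0382 -0.2059  0.0618] [ 0.3  0.1 87.5] rows 8.2 t 11.175
```

```bash
python3 -m jog '-.038 -.206 .06 0 0 87.5 1;-.038 -.206 .06 0 0 87.5 1;-.038 -.206 .06 0 0 87.5 1;-.038 -.206 .06 0 0 87.5 1;-.038 -.206 .06 0 0 87.5 1;-.038 -.206 .06 0 0 87.5 1;-.038 -.206 .06 0 0 87.5 1;-.038 -.206 .06 0 0 87.5 1;-.038 -.206 .06 0 0 87.5 1;-.038 -.206 .06 0 0 87.5 1;-.038 -.206 .06 0 0 87.5 1'; python3 go.py .6245 .121 .003 96
python3 - <<'E'
from h import *
a=bot.grab_frame("side")["img"];b=bot.grab_frame("top")["img"][190:310,190:310]
cv2.imwrite("pics/t4.png",np.hstack([cv2.resize(a[110:210,200:370],(510,300)),cv2.resize(b,(300,300))])[:, :800])
E
```

```text
clock: 12.55
tool_pos: [0.6225, 0.1199, 0.1181]
orientation: [-180.0, 0.0, 96.2]
force: [-0.4, -0.4, -0.4]
width: 1.002
gripper_force: 0.0
[0.0009 0.0021 0.1151] [-0.   0.   0.2] rows 1.8 t 12.55
```

View pics/t4.png

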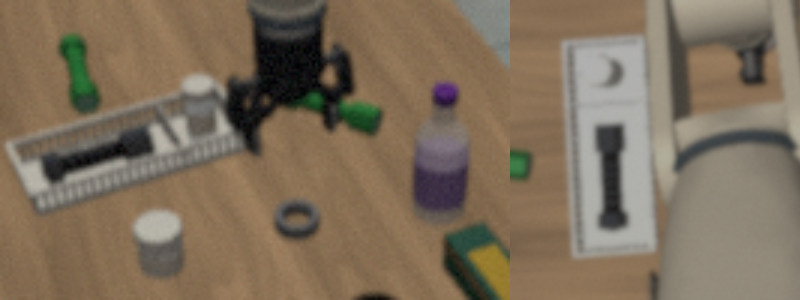

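The sampling kit looks right, with the jar standing in the short compartment at (198,105) and the torch at (97,153). The gripper is over the tape, at (297,217), so I grasp it.

```bash
python3 -m jog '.001 .002 .06 0 0 0 1;.001 .002 .1 0 0 0 1;.001 .002 .114 0 0 0 1;.001 .002 .114 0 0 0 0;.001 .002 .115 0 0 0 0;.001 .002 .115 0 0 0 0;.001 .002 .115 0 0 0 0;.001 .002 .115 0 0 0 0'; python3 -m jog '0 0 -.06 0 0 0 0;0 0 -.11 0 0 0 0;0 0 -.11 0 0 0 0'; python3 go.py .3928 -.2905 .12 96.2
```

```text
clock: 13.65
tool_pos: [0.6259, 0.1213, 0.0059]
orientation: [179.8, -0.0, 96.1]
force: [-1.8, 1.0, 4.7]
width: 0.604
gripper_force: 61.3
clock: 14.02
tool_pos: [0.6283, 0.1218, 0.1197]
orientation: [179.4, -0.1, 96.0]
force: [-0.4, -0.2, -0.6]
width: 0.602
gripper_force: 63.0
[-0.3852 -0.2776 -0.0036] [ 0.6 -0.  -0.2] rows 7.6 t 14.025
```

```bash
python3 -m jog '-.385 -.277 0 0 0 0 0;-.385 -.277 0 0 0 0 0;-.385 -.277 0 0 0 0 0;-.385 -.277 0 0 0 0 0;-.385 -.277 0 0 0 0 0;-.385 -.277 0 0 0 0 0;-.385 -.277 0 0 0 0 0;-.385 -.277 0 0 0 0 0;-.385 -.277 0 0 0 0 0;-.385 -.277 0 0 0 0 0'; python3 go.py .3928 -.2905 .011 96.2
python3 - <<'E'
from h import *
a=bot.grab_frame("side")["img"];b=bot.grab_frame("top")["img"][190:310,370:490]
cv2.imwrite("pics/t5.png",np.hstack([cv2.resize(a[190:330,225:365],(400,400)),cv2.resize(b,(400,400))]))
E
```

```text
clock: 15.28
tool_pos: [0.3896, -0.2907, 0.1134]
orientation: [180.0, -0.0, 96.0]
force: [0.4, 0.3, -1.5]
width: 0.595
gripper_force: 63.0
[-0.0002  0.0032  0.1024] [ 0.  -0.  -0.2] rows 1.6 t 15.275
```

View pics/t5.png

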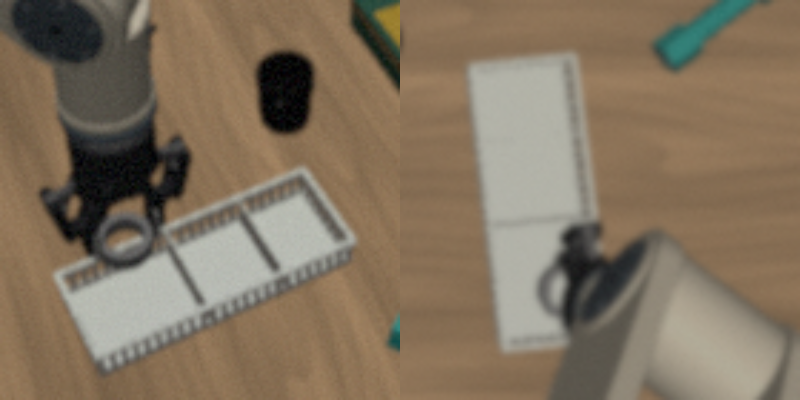

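The ring, at (125,238), is held level over the largest compartment. I lower it.

```bash
python3 -m jog '0 .002 .05 0 0 0 0;0 .002 .092 0 0 0 0;0 .002 .102 0 0 0 0;0 .002 .102 0 0 0 0'; python3 -m jog '0 0 0 0 0 0 .72;0 0 0 0 0 0 .72;0 0 -.06 0 0 0 .72;0 0 -.12 0 0 0 1;0 0 -.14 0 0 0 1'; python3 go.py .627 -.1105 .14 186
```

```text
clock: 15.88
tool_pos: [0.3919, -0.2902, 0.0114]
orientation: [-180.0, -0.0, 96.1]
force: [-0.8, 0.9, -0.3]
width: 0.601
gripper_force: 63.0
clock: 16.5
tool_pos: [0.3932, -0.2921, 0.1558]
orientation: [179.7, 0.3, 96.0]
force: [0.9, -0.5, -0.0]
width: 1.002
gripper_force: 0.0
[0.1561 0.2515 0.0163] [  0.    0.4 -90. ] rows 8.4 t 16.5
```

```bash
python3 -m jog '.156 .2515 .016 0 0 -90 1;.156 .2515 .016 0 0 -90 1;.156 .2515 .016 0 0 -90 1;.156 .2515 .016 0 0 -90 1;.156 .2515 .016 0 0 -90 1;.156 .2515 .016 0 0 -90 1;.156 .2515 .016 0 0 -90 1;.156 .2515 .016 0 0 -90 1;.156 .2515 .016 0 0 -90 1;.156 .2515 .016 0 0 -90 1;.156 .2515 .016 0 0 -90 1;.156 .2515 .016 0 0 -90 1'; python3 go.py .627 -.1105 .038 186
python3 - <<'E'
from h import *
a=bot.grab_frame("side")["img"];b=bot.grab_frame("top")["img"][190:310,370:490]
cv2.imwrite("pics/t6.png",np.hstack([cv2.resize(a[170:330,245:405],(400,400)),cv2.resize(b,(400,400))]))
E
```

```text
clock: 18.0
tool_pos: [0.6253, -0.1092, 0.1355]
orientation: [-180.0, 0.0, -174.0]
force: [0.2, 0.4, 1.1]
width: 1.001
gripper_force: 0.0
[-0.0016 -0.0015  0.0975] [-0.  0. -0.] rows 1.6 t 18.0
```

View pics/t6.png

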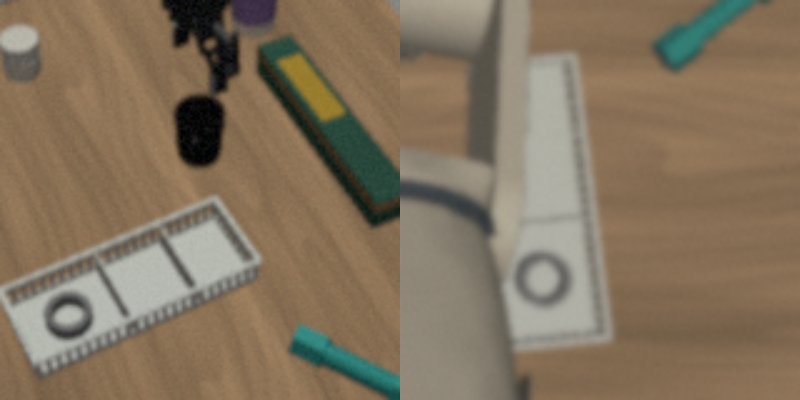

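The tape lies flat in the largest compartment at (69,315), and the gripper is above the cup at (200,130). I grasp the cup.

```bash
python3 -m jog '-.001 -.001 .04 0 0 0 1;-.001 -.001 .08 0 0 0 1;-.001 -.001 .097 0 0 0 1;-.001 -.001 .097 0 0 0 1;-.001 -.001 .097 0 0 0 0;-.001 -.001 .097 0 0 0 0;-.001 -.001 .097 0 0 0 0;-.001 -.001 .097 0 0 0 0;-.001 -.001 .097 0 0 0 0'; python3 -m jog '0 0 -.05 0 0 0 0;0 0 -.11 0 0 0 0;0 0 -.12 0 0 0 0'; python3 go.py .4912 -.2798 .16 186.2
```

```text
clock: 19.23
tool_pos: [0.6278, -0.1103, 0.0404]
orientation: [-179.9, 0.2, -174.0]
force: [0.1, -0.3, 6.5]
width: 0.726
gripper_force: 64.9
clock: 19.6
tool_pos: [0.6294, -0.1105, 0.1641]
orientation: [-179.9, 0.5, -174.0]
force: [-0.3, -0.1, -1.6]
width: 0.723
gripper_force: 65.9
[ 0.1552 -0.1538  0.0031] [-0.1  0.5 -0.2] rows 3.5 t 19.6
```

```bash
python3 -m jog '.1555 -.154 0 0 0 0 0;.1555 -.154 0 0 0 0 0;.1555 -.154 0 0 0 0 0;.1555 -.154 0 0 0 0 0;.1555 -.154 0 0 0 0 0;.1555 -.154 0 0 0 0 0'; python3 go.py .4912 -.2798 .0455 186.2
python3 - <<'E'
from h import *
a=bot.grab_frame("side")["img"];b=bot.grab_frame("top")["img"][190:310,370:490]
cv2.imwrite("pics/t7.png",np.hstack([cv2.resize(a[180:330,225:375],(400,400)),cv2.resize(b,(400,400))]))
E
```

```text
clock: 20.35
tool_pos: [0.4883, -0.2792, 0.1583]
orientation: [180.0, 0.0, -174.0]
force: [-0.1, -0.1, -0.4]
width: 0.723
gripper_force: 65.9
[-0.0028 -0.0009  0.1128] [ 0.   0.  -0.2] rows 1.8 t 20.35
```

View pics/t7.png

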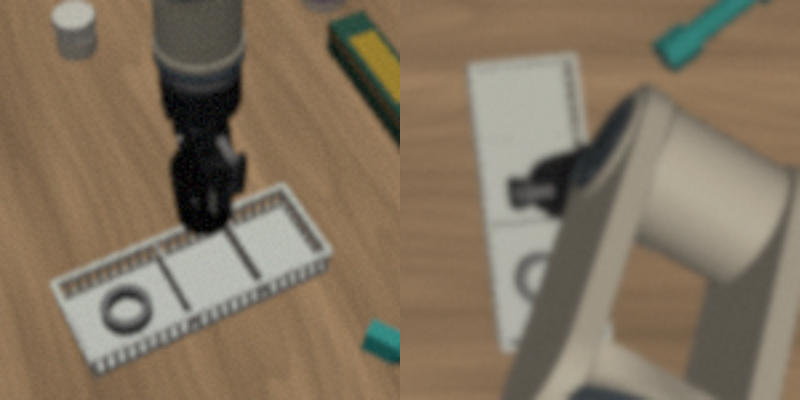

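The cup is held upright over the middle compartment, so I lower it.

```bash
python3 -m jog '-.001 -.001 .05 0 0 0 0;-.001 -.001 .1 0 0 0 0;-.001 -.001 .112 0 0 0 0;-.001 -.001 .112 0 0 0 0;-.001 -.001 .112 0 0 0 0'; python3 -m jog '0 0 0 0 0 0 .95;0 0 0 0 0 0 .95;0 0 0 0 0 0 .95;0 0 -.05 0 0 0 1;0 0 -.11 0 0 0 1;0 0 -.13 0 0 0 1'; python3 go.py .458 .1185 .13 186.2
```

```text
clock: 21.08
tool_pos: [0.4903, -0.2808, 0.0478]
orientation: [-179.9, 0.1, -173.9]
force: [1.2, -0.2, 0.0]
width: 0.725
gripper_force: 66.0
clock: 21.82
tool_pos: [0.4906, -0.2814, 0.1802]
orientation: [-179.8, 0.3, -174.0]
force: [0.4, -0.8, -0.7]
width: 0.997
gripper_force: 0.0
[-0.0095  0.4013  0.0489] [-0.2  0.3 -0.2] rows 6.5 t 21.825
```

```bash
python3 -m jog '-.0095 .401 .05 0 0 0 1;-.0095 .401 .05 0 0 0 1;-.0095 .401 .05 0 0 0 1;-.0095 .401 .05 0 0 0 1;-.0095 .401 .05 0 0 0 1;-.0095 .401 .05 0 0 0 1;-.0095 .401 .05 0 0 0 1;-.0095 .401 .05 0 0 0 1;-.0095 .401 .05 0 0 0 1;-.0095 .401 .05 0 0 0 1'; python3 go.py .458 .1185 .022 186.2
python3 - <<'E'
from h import *
a=bot.grab_frame("side")["img"];b=bot.grab_frame("top")["img"][190:310,370:490]
cv2.imwrite("pics/t8.png",np.hstack([cv2.resize(a[180:330,225:375],(400,400)),cv2.resize(b,(400,400))]))
E
```

```text
clock: 23.08
tool_pos: [0.4564, 0.1184, 0.1264]
orientation: [-180.0, 0.0, -174.0]
force: [-0.6, 0.1, 0.4]
width: 1.003
gripper_force: 0.0
[-1.600e-03 -1.000e-04  1.044e-01] [-0.   0.  -0.2] rows 1.7 t 23.075
```

View pics/t8.png

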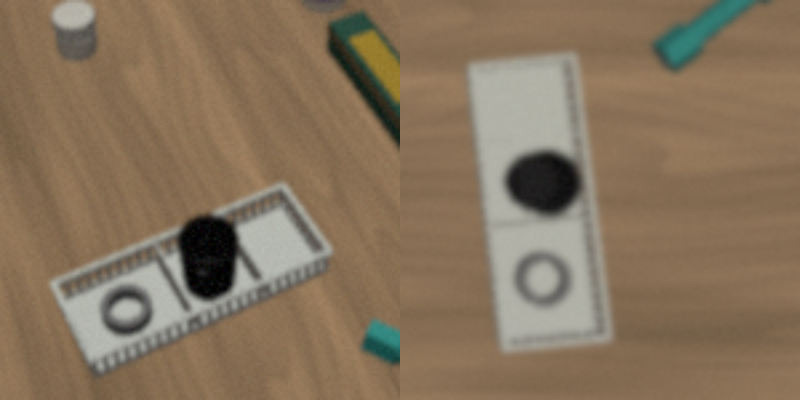

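The cup stands mouth up in the middle compartment at (208,255). I grasp the tub.

```bash
python3 -m jog '-.001 0 .05 0 0 0 1;-.001 0 .09 0 0 0 1;-.001 0 .102 0 0 0 1;-.001 0 .102 0 0 0 1;-.001 0 .102 0 0 0 0;-.001 0 .102 0 0 0 0;-.001 0 .102 0 0 0 0;-.001 0 .102 0 0 0 0;-.001 0 .102 0 0 0 0'; python3 -m jog '0 0 -.06 0 0 0 0;0 0 -.12 0 0 0 0;0 0 -.15 0 0 0 0'; python3 go.py .5697 -.2713 .17 186.2
```

```text
clock: 24.3
tool_pos: [0.4584, 0.1197, 0.0258]
orientation: [180.0, 0.2, -174.0]
force: [-1.7, -1.4, 9.4]
width: 0.617
gripper_force: 60.8
clock: 24.68
tool_pos: [0.4586, 0.1199, 0.1783]
orientation: [180.0, 0.3, -174.0]
force: [-0.6, 0.7, -2.0]
width: 0.614
gripper_force: 63.7
[-0.0693 -0.4007  0.0083] [ 0.   0.3 -0.2] rows 6.5 t 24.675
```

```bash
python3 -m jog '-.07 -.4 .005 0 0 0 0;-.07 -.4 .005 0 0 0 0;-.07 -.4 .005 0 0 0 0;-.07 -.4 .005 0 0 0 0;-.07 -.4 .005 0 0 0 0;-.07 -.4 .005 0 0 0 0;-.07 -.4 .005 0 0 0 0;-.07 -.4 .005 0 0 0 0;-.07 -.4 .005 0 0 0 0'; python3 go.py .5697 -.2713 .03 186.2
python3 - <<'E'
from h import *
a=bot.grab_frame("side")["img"];b=bot.grab_frame("top")["img"][190:310,370:490]
cv2.imwrite("pics/t9.png",np.hstack([cv2.resize(a[180:330,225:375],(400,400)),cv2.resize(b,(400,400))]))
E
```

```text
clock: 25.8
tool_pos: [0.5685, -0.2703, 0.1695]
orientation: [180.0, -0.0, -174.0]
force: [-0.3, 0.5, -0.6]
width: 0.614
gripper_force: 63.7
[-0.0012 -0.0012  0.1395] [ 0.  -0.  -0.2] rows 2.2 t 25.8
```

View pics/t9.png

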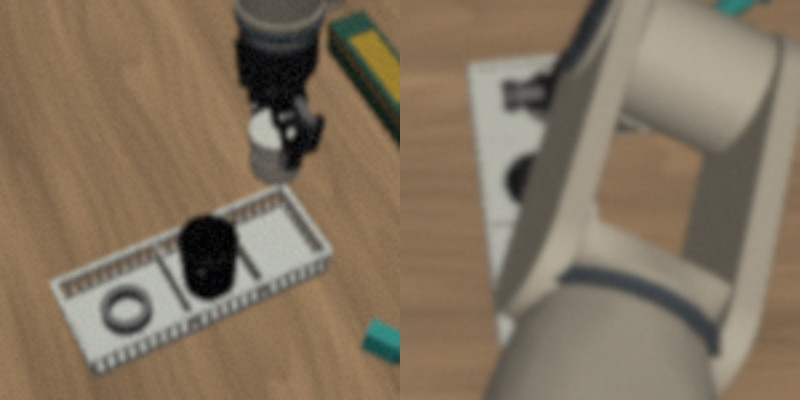

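```bash
python3 -m jog '-.001 -.001 .05 0 0 0 0;-.001 -.001 .1 0 0 0 0;-.001 -.001 .125 0 0 0 0;-.001 -.001 .137 0 0 0 0;-.001 -.001 .139 0 0 0 0;-.001 -.001 .139 0 0 0 0'; python3 -m jog '0 0 0 0 0 0 .7;0 0 0 0 0 0 .7;0 0 -.03 0 0 0 .7;0 0 -.08 0 0 0 .8;0 0 -.14 0 0 0 1;0 0 -.17 0 0 0 1'; python3 go.py .38 0.02 .30 186.2
```

```text
clock: 26.65
tool_pos: [0.5709, -0.2719, 0.0315]
orientation: [-179.9, 0.1, -173.9]
force: [0.0, 0.5, -1.0]
width: 0.614
gripper_force: 63.7
clock: 27.4
tool_pos: [0.5714, -0.2725, 0.2045]
orientation: [-179.8, 0.2, -174.0]
force: [-0.7, 0.3, -0.6]
width: 1.001
gripper_force: 0.0
[ 0.1591  0.3107 -0.097 ] [-0.2  0.2 -0.2] rows 5.8 t 27.4
```

```bash
python3 -m jog '.159 .31 -.095 0 0 0 1;.159 .31 -.095 0 0 0 1;.159 .31 -.095 0 0 0 1;.159 .31 -.095 0 0 0 1;.159 .31 -.095 0 0 0 1;.159 .31 -.095 0 0 0 1;.159 .31 -.095 0 0 0 1;.159 .31 -.095 0 0 0 1;.159 .31 -.095 0 0 0 1'
python3 - <<'E'
from h import *
a=bot.grab_frame("side")["img"];b=bot.grab_frame("top")["img"]
cv2.imwrite("pics/t10.png",np.hstack([cv2.resize(a[115:325,195:405],(400,400)),cv2.resize(b[130:330,180:480],(400,267)) if 0 else cv2.resize(b[130:370,200:440],(400,400))]))
E
```

```text
clock: 28.52
tool_pos: [0.3797, 0.019, 0.2951]
orientation: [-180.0, -0.0, -174.0]
force: [0.1, 0.4, -0.7]
width: 1.002
gripper_force: 0.0
```

View pics/t10.png

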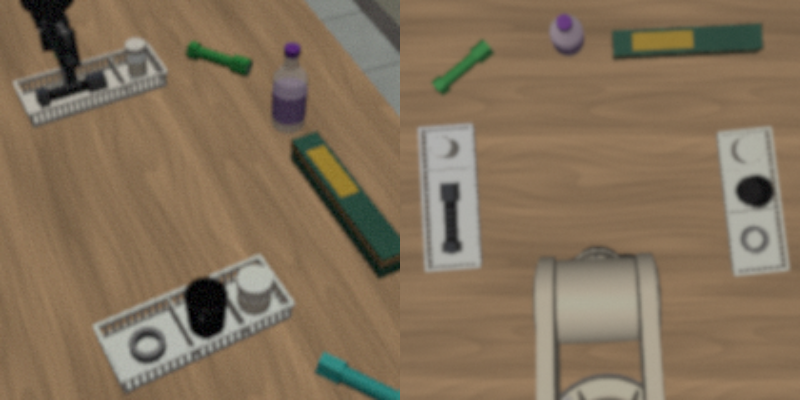

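The picture shows all five items in their compartments. In the side pane the tape is at (147,345), the cup at (206,307), the tub at (255,288), the torch at (70,88) and the jar at (136,58). The bottle and carton are unmoved and the arm is clear.

```bash
python3 -c "
from plant import bot
print(bot.close_job())"
```

```text
the job is handed in; nothing more can be done
None
```

I packed both kits as asked and handed the job in at about 28.5 s on the robot clock; the last pictures show all five items in their compartments, both baskets standing, and the bottle and carton unmoved.

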